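Clamp the drawer front for gilding

ROBOT

A 7-joint arm with a two-finger parallel gripper is mounted at the origin on the work surface. World frame = base frame: x ahead of the robot, y to its left, z up, the work surface at z = 0. Lengths are in m, angles in rad, forces in N, time in s.
With the tool pointing down it reaches from about 0.375 to 0.925 m from the base axis. Payload 3.1 kg.
Tool frame: the origin (TCP) lies between the finger pads; the fingertips stand ahead of it and the grasp point (between the pads) lies 2 mm behind it (manip.tip_reach is the z of the fingertips in the tool frame, in m); z points along the fingers, y is the line along which they close (so a half turn about z gives the same grasp; the last joint's range is limited). The gripper opens to 85 mm and grips with 20 to 120 N. Pads are 22 mm wide; open, the fingers measure 114 mm over their backs; the gripper's body (76 mm by 85 mm) begins 54 mm behind the grasp point. The pads swing forward as they close: fully open they stand 13 mm farther back than shut.
Start: joints at [1.005, 0.383, 0.044, 1.598, -0.018, 1.161, -0.05], TCP at [0.293, -0.58, 0.248] pointing down, gripper open.
Joint ranges: [-2.61, 2.61], [-0.41, 2.15], [-1.48, 1.57], [0, 2.5], [-1.57, 4.71], [0.05, 1.97], [-2.85, 2.85]. Speed limits (rad/s): [2.79, 2.79, 3.14, 3.14, 3.14, 3.14, 3.14].

INTERFACE

Orientations are given as a rotation vector (axis times angle).
In Python, from bench import manip gives the robot as it stands. The module is installed in compiled form; this text tells all that it offers.
- The arm moves only by the tool play_rows, never from a script. Its argument "steps" is a list of rows, each a list of 3 entries, a list of its own where there are three numbers: the shift along the tool's x, y, z in mm, then the turn, a rotation vector about the tool's x, y, z in degrees, then the closure, from 0 (fully open) to 1 (shut). A call has 1 to 20 rows; each row is the pose to reach, as a shift and turn from the pose commanded when the call began, along the tool's axes at that moment; what a row does not reach only later rows make up. A row lasts 1/12 s, in which the tool goes at most 41.7 mm and 7.16 degrees, less where a joint would pass 70% of its speed; a pose out of reach is approached as far as the arm can. A call with a gripper value outside its range is refused whole. The fingers move at their own pace and stop on an object; the grip force is fixed at half the most. Time passes only in rows, so rows that repeat a pose let the fingers close. It gives the time, the measured TCP pose, the force, the opening and the grip force at its end, in the units of the state.
- manip.read_state(): the state, without advancing time (a new reading comes with each control period).
- manip.capture(name): name is "scene" or "top" or "wrist"; returns the picture (420x560x3 uint8, blue, green, red); there is no depth.
- manip.camera_info(name): a dict with "fx", "fy", "cx", "cy" (pixels), "R" (3x3) and "t" (3): a world point X has camera coordinates R X + t. Camera axes: x right, y down, z forward; pixel columns grow to the right and rows downward; lengths in m; the calibration is good to about 2 mm. A picture is of the moment at which its call begins: read the wrist's pose just before it. camera_info takes no time and is no camera call; for the wrist camera it gives the pose at the moment of the call.
- manip.finish_job(): hands the job in; it is judged then, once.
Trained networks look in the newest picture that a camera, given by its name, has taken for a name from the list of things; names that differ only in an ending like _2 or _b are one class to them, and where a whole thing is asked for, a point or a joint stands for the part that bears it (a point fixed in the world has none). Each returns a list of dicts, best first, with "p" (0 to 1); they miss things now and then, are a little off and sometimes report something else, mostly with a low value. They report only what shows in the picture. A call takes as long as a camera call. They do not tell look-alikes from the thing itself.
- manip.outline_of(camera, label): "mask" (420x560 bool, what is visible of it) and "point" ([column, row] in pixels, amid what is visible of it).
The state is a dict: "t": time; "joint_pos": joint angles; "dq": joint speeds; "joint_torque": joint torques, N m; "position": TCP position; "orientation": TCP orientation; "wrist_force": force on the tool from outside, world axes, zero at the start; "torque": the same for the moment, N m; "finger_gap": finger opening in m; "finger_force": force on a finger pad.
Only numpy, scipy, OpenCV 4.12 (cv2) and the standard library are available. Lean on these libraries where they do the work, as an engineer would, in place of code of your own. Each camera call takes 0.05 s, during which the arm holds its last target. There are 200 camera calls.

TASK

Clamp the long inlaid drawer front in the bench's ratchet clamp, ready for gilding: lay it flat and lengthwise on the clamp's wooden bed, between the sprung pad and the end stop, and let go of it; then lift the locking collar of the short selector lever and swing the selector over from release (leaning towards the pump lever) to clamp (leaning towards the bed), until the collar drops back into its notch. Then work the tall pump lever in full strokes until the drawer front is held against the end stop with the pad pushed about half way into the jaw, not driven solid. Move the jaw with the pump lever only, leave the pump lever swung back to its rest stop, and leave everything else on the bench where it lies.

Things in the scene. Friction and masses are not known exactly. Their poses are not given: they have to be found in the camera images.
- panel: the drawer front: oak board 150 (its x) x 56 (its y) x 20 mm (z up), sunburst inlay on the top face, about 0.13 kg; origin at the centre of its underside. It starts flat on the bench on the robot's side of the clamp, its x roughly along the clamp's.
- clamp: the ratchet clamp, fixed; iron base 475 x 90 mm. Origin at bench height under the retracted pad's front face; x runs from the pump lever over jaw and pad to the end stop, y to the left of that (the selector's side), z up. Bed: wooden strip 90 mm wide, top at z = 22 mm, x = 0 to 225 mm. Two iron cheeks, 62 mm long, 48 mm over their outsides, 60 mm high, stand about x = -96 mm
- stop: the end stop, an iron block 26 (x) x 82 x 18 mm bolted on the bed; origin at the centre of its underside, axes parallel to the clamp's; its cork working face is 13 mm from the origin towards the pad. Its distance from the pad differs from start to start: 165 to 185 mm from the retracted pad to the working face.
- pad_face (a point): centre of the front (work) face of the sprung pad, a steel and cork plate 66 mm wide and 17 mm high, from 24 to 41 mm above the bench. The jaw that carries it is 74 mm wide, up to 52 mm high.
- jaw (a joint): travel of the jaw towards the end stop, m, 0 (retracted) to 0.050. A full stroke of the pump lever, out and back, drives it on one rack tooth, 8 mm. With the selector at clamp a pawl holds each tooth gained (resting 0.2 mm short of whole teeth; in a stroke it runs up to 4 mm farther, then settles back); at release a spring of 8 N draws it back to 0
- pad (a joint): how far the sprung pad is pushed back into the jaw, m: 0 free, 0.018 solid; spring about 1.5 N per mm.
- pump (a joint): angle of the pump lever, rad: 0 at its rest stop (leaning 0.28 away from the bed), 0.56 at its forward stop (leaning 0.28 towards the bed, clamp +x). It stays where left; may start up to 0.15 from rest. To gain a tooth a stroke must run from below 0.08 to above 0.50 and back; 2 to 8 N at the grip
- pump_hinge (a point): the pump lever's fulcrum; its axis is the clamp's y axis
- pump_grip (a point): a point on the centre line of the pump lever's wooden grip, 150 mm from the fulcrum. Grip: rounded-square section 27 (clamp x) x 24 mm (clamp y), from 103 to 177 mm (the lever's top end) from the fulcrum
- selector (a joint): angle of the selector lever, rad: 0 at release (leaning 0.5 rad away from the bed, towards the pump lever), 1.0 at clamp (leaning 0.5 rad towards the bed). Blocked within 0.05 of either end while the collar is down.
- selector_hinge (a point): the selector's pivot on the lever's centre line; its axis is the clamp's y axis. The lever is a 10 mm stem with a black ball 19 mm in diameter centred 84 mm from the pivot. Beside the stem on the outer (+y) side, 9 to 15 mm from its centre line, stands the notched gate plate, up to 33 mm from the pivot.
- collar (a joint): lift of the locking collar along the selector's stem away from the pivot, m: 0 down in its notch, 0.011 fully lifted; it must be above 0.006 while the selector swings between the notches. Spring 3 to 5 N pulls it down when let go.
- collar_grip (a point): middle of the collar on the stem's centre line, 50 mm from the pivot (when down): a steel hexagon sleeve 24 mm across flats (two flats face the clamp's +y and -y), from 36 to 62 mm from the pivot, with a wider foot flange of 31 mm (36 to 40 mm)
- brush: gilder's brush, 180 mm, wooden handle, lying on the bench; a bystander
- hammer: joiner's hammer, 260 mm, lying beyond the clamp; a bystander
- glue: white glue bottle 54 mm across, 160 mm tall, standing, red cap; a bystander
- card_tray: small white open card tray 85 x 115 x 28 mm; a bystander
- square: try square lying flat, dark wooden stock 110 mm, steel blade 150 mm; a bystander
- offcut: short inlaid oak offcut 85 x 56 x 20 mm; same wood and width as the drawer front but little more than half as long. Not to be used; a bystander
Not all that is in view belongs to the job. Leave any green look-alike of the panel alone.

How it is judged:
On the way, in this order (a step that is already met when the one before it is completed fails the run):
1. the drawer front lies flat and lengthwise on the bed between pad and end stop, let go of (z of panel in the frame of clamp between 0.019 and 0.025 m and y of panel in the frame of clamp between -0.017 and 0.017 m and x of panel in the frame of clamp between 0.072 and 0.5 m and x of panel in the frame of stop below -0.0855 m and angle between panel's own z axis and vertical below 0.06 rad and angle between the x axis of panel and the x axis of clamp, either way round below 0.2 rad and contact force between panel and the fingers below 0.2 N), for 0.2 s.
2. the selector is over at clamp with its collar down in the notch (value of joint selector above 0.93 rad and value of joint collar below 0.002 m), for 0.2 s.
3. a stroke of the pump lever has driven the jaw on by a tooth, which the pawl holds as the lever swings back (value of joint jaw above 0.007 m and value of joint pump below 0.2 rad), for 0.05 s.
At the end, for the whole second after the job is handed in: Drawer front flat on the bed (0.06 rad, 3 mm), along it within 0.09 rad and 17 mm of its middle, pressed by over 2 N against pad and end stop; pad pushed in 2.5 to 13.7 mm; selector at clamp (over 0.93 rad), collar down (under 2 mm); pump lever within 0.07 rad of rest (all of step 2 and z of panel in the frame of clamp between 0.019 and 0.025 m and y of panel in the frame of clamp between -0.017 and 0.017 m and x of panel in the frame of clamp between 0.072 and 0.5 m and x of panel in the frame of stop below -0.0855 m and angle between panel's own z axis and vertical below 0.06 rad and angle between the x axis of panel and the x axis of clamp, either way round below 0.09 rad and value of joint pad between 0.0025 and 0.0137 m and contact force between panel and stop above 2 N and contact force between panel and pad above 2 N and value of joint pump below 0.07 rad and linear speed of panel below 0.01 m/s); the robot touches nothing.
It fails at once if the pad is driven solid (pushed in more than 17.3 mm) (value of joint pad above 0.0173 m).
It fails at once if the jaw or its pad is pushed by the robot itself (over 4 N) (contact force between any of the fingers, the arm and jaw above 4 N).
It fails at once if another thing on the bench is moved by more than 20 mm (distance of any of brush, hammer, glue, card_tray, square, offcut from where it was at the start of the episode above 0.02 m).
It also fails if it takes over 72 s, if anything falls off the work surface, if the arm or the gripper's body presses on something with over 40 N, if the wrist force passes 120 N, or if a joint passes its speed limit or range.

## Working session

There is one attempt and no reset: what is moved stays moved. The work goes in short steps, Python scripts to look and compute and a tool call to move; the robot and the scene stay as the last step left them, time stands still between calls to the robot, and variables do not carry over. Pictures are saved under pics/ and viewed, at most 10 in all, crops included, and the job is handed in when it is done.

Besides the shell and the picture viewer there is one more tool, called after ">>>" in YAML: its name, and indented under it one key for each argument. play_rows: Moves the arm, as the interface text tells. Its arguments: {"type":"object","properties":{"steps":{"type":"array","items":{"type":"array"}}},"required":["steps"]}

```bash
mkdir -p pics; cat > h.py <<'E'
import numpy as np, cv2
from scipy.spatial.transform import Rotation as Ro
from bench import manip
def ray(ci,u,v):
    R=np.array(ci['R']);t=np.array(ci['t'])
    d=R.T@np.array([(u-ci['cx'])/ci['fx'],(v-ci['cy'])/ci['fy'],1]);return -R.T@t,d
def onz(ci,u,v,z):
    c,d=ray(ci,u,v);return c+d*(z-c[2])/d[2]
def proj(ci,X):
    p=np.array(ci['R'])@np.array(X)+np.array(ci['t']);return np.array([ci['fx']*p[0]/p[2]+ci['cx'],ci['fy']*p[1]/p[2]+ci['cy']])
def tri(obs):
    A=np.zeros((3,3));b=np.zeros(3)
    for ci,u,v in obs:
        c,d=ray(ci,u,v);d/=np.linalg.norm(d);P=np.eye(3)-np.outer(d,d);A+=P;b+=P@c
    return np.linalg.solve(A,b)
def totool(T):  # world target -> shift mm in tool axes
    s=manip.read_state();return 1000*Ro.from_rotvec(s['orientation']).inv().apply(np.array(T)-s['position'])
E
python3 - <<'E'
from h import *
np.set_printoptions(precision=3,suppress=True)
s=manip.read_state();print(s, manip.tip_reach)
for c in ['scene','top']:
    cv2.imwrite(f'pics/{c}0.png',manip.capture(c))
    ci=manip.camera_info(c);print(c,ci)
    for l in ['panel','clamp','stop','pad','pump','selector','collar','pump_grip','pump_hinge','selector_hinge','collar_grip','pad_face','offcut','glue','hammer','square','card_tray','brush']:
        try:
            for o in manip.outline_of(c,l)[:3]:
                r=cv2.minAreaRect(np.argwhere(o['mask'])[:,::-1].astype(np.float32)) if o['mask'].any() else None
                print(l,round(o['p'],2),np.round(o['point']),np.round(cv2.boxPoints(r)).tolist() if r else '')
        except Exception as e: print(l,e)
E
```

```text
{'t': 0.0, 'joint_pos': array([ 1.005,  0.384,  0.044,  1.6  , -0.018,  1.161, -0.05 ]), 'dq': array([-0.   ,  0.001, -0.   ,  0.   , -0.001,  0.   , -0.   ]), 'joint_torque': array([  0.   , -43.346,   1.025, -24.952,   0.011,   0.011,  -0.   ]), 'position': array([ 0.293, -0.579,  0.247]), 'orientation': array([-3.054, -0.728,  0.001]), 'wrist_force': array([-0.168, -0.048, -0.405]), 'torque': array([ 0.042, -0.041, -0.026]), 'finger_force': 0.0, 'finger_gap': 0.08530903957850498} 0.017
scene {'fx': 537.2741423957489, 'fy': 537.2741423957489, 'cx': 277.010523363289, 'cy': 213.5230691076539, 'R': array([[ 0.832,  0.555, -0.005],
       [ 0.471, -0.709, -0.525],
       [-0.295,  0.435, -0.851]]), 't': array([-0.462, -0.113,  1.531])}
panel 0.92 [225. 226.] [[208.0, 202.0], [229.0, 199.0], [235.0, 251.0], [215.0, 253.0]]
panel 0.78 [272. 111.] [[245.0, 107.0], [256.0, 91.0], [296.0, 120.0], [284.0, 136.0]]
panel 0.69 [282. 184.] [[260.0, 200.0], [288.0, 156.0], [306.0, 168.0], [278.0, 211.0]]
clamp 0.76 [289. 275.] [[223.0, 325.0], [303.0, 172.0], [349.0, 196.0], [269.0, 349.0]]
stop 
[... 3942 characters left out ...]
52 [295. 178.] [[290.0, 165.0], [302.0, 162.0], [307.0, 189.0], [294.0, 191.0]]
pad_face 0.25 [309. 175.] [[201.0, 170.0], [414.0, 147.0], [419.0, 193.0], [206.0, 216.0]]
offcut 0.86 [198. 128.] [[187.0, 115.0], [210.0, 113.0], [214.0, 147.0], [190.0, 149.0]]
glue 0.75 [136. 161.] [[115.0, 164.0], [125.0, 143.0], [162.0, 162.0], [152.0, 182.0]]
hammer 0.91 [377. 112.] [[337.0, 87.0], [436.0, 87.0], [436.0, 120.0], [337.0, 120.0]]
square 0.61 [178. 233.] [[133.0, 201.0], [176.0, 187.0], [197.0, 249.0], [154.0, 264.0]]
card_tray 0.91 [287. 109.] [[263.0, 94.0], [309.0, 94.0], [309.0, 130.0], [263.0, 130.0]]
brush 0.79 [379. 233.] [[347.0, 227.0], [348.0, 220.0], [415.0, 232.0], [414.0, 239.0]]
```

```bash
python3 - <<'E'
import cv2
a=cv2.imread('pics/top0.png')[80:350,110:450];cv2.imwrite('pics/topc.png',cv2.resize(a,None,fx=2.2,fy=2.2,interpolation=2))
a=cv2.imread('pics/scene0.png')[80:380,170:430];cv2.imwrite('pics/scc.png',cv2.resize(a,None,fx=2,fy=2,interpolation=2))
E
```

```text
(no output)
```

View pics/topc.png

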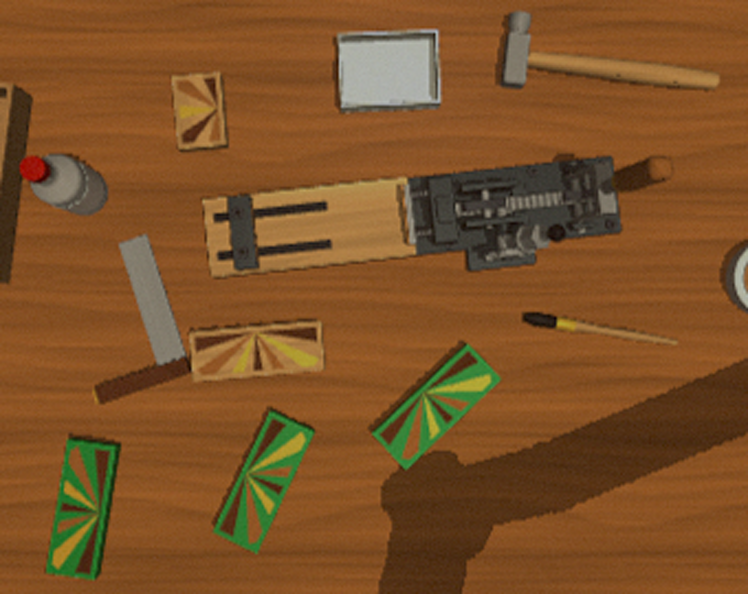

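View pics/scc.png

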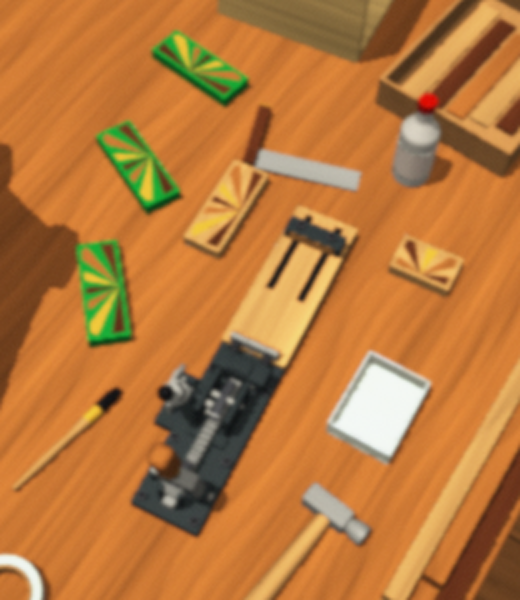

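The top picture has four long boards and one short one. The three green ones at (310,264), (232,297) and (146,312) are look-alikes, and the short offcut is at (200,130). The plain-oak long board at about (227,239), with its left end right next to the try square, fits the panel. The networks missed it, so I'll confirm it in the close-up. The clamp's x axis runs left in the image, with the selector on the robot's side.

```bash
python3 - <<'E'
from h import *
np.set_printoptions(precision=4,suppress=True)
ci=manip.camera_info('top')
f=lambda x,y,z:onz(ci,110+(x-.6)/2.2,80+(y-.6)/2.2,z)
print('panel',[f(*p,.02) for p in [(190,329),(322,320),(324,371),(193,382)]])
print('bed',[f(*p,.022) for p in [(203,199),(408,178),(416,255),(212,277)]])
print('stop',[f(*p,.04) for p in [(229,197),(251,194),(258,266),(234,270)]])
print('iron end',[f(*p,.01) for p in [(612,157),(620,230)]])
P=np.mean([f(*p,.02) for p in [(190,329),(322,320),(324,371),(193,382)]],0);print(P,totool([P[0],P[1],.22]))
ci=manip.camera_info('wrist');s=manip.read_state()
Rw=np.array(ci['R']);c=-Rw.T@ci['t'];T=Ro.from_rotvec(s['orientation']);print('cam in tool',T.inv().apply(c-s['position']),(T.inv().as_matrix()@Rw.T),ci['fx'],ci['cx'],ci['cy']);print(T.as_matrix())
E
```

```text
panel [array([0.4442, 0.3097, 0.02  ]), array([0.455 , 0.1605, 0.02  ]), array([0.3974, 0.1578, 0.02  ]), array([0.3845, 0.3055, 0.02  ])]
bed [array([0.5919, 0.2967, 0.022 ]), array([0.6175, 0.0635, 0.022 ]), array([0.5294, 0.0541, 0.022 ]), array([0.5031, 0.2853, 0.022 ])]
stop [array([0.5917, 0.2643, 0.04  ]), array([0.5952, 0.2398, 0.04  ]), array([0.5147, 0.2311, 0.04  ]), array([0.5101, 0.2577, 0.04  ])]
iron end [array([ 0.6457, -0.1742,  0.01  ]), array([ 0.5606, -0.1828,  0.01  ])]
[0.4203 0.2334 0.02  ] [ 480.375  -668.7845   28.2999]
cam in tool [ 0.0717  0.0005 -0.1254] [[ 0.0007 -0.9576 -0.2882]
 [ 1.      0.0007  0.0001]
 [ 0.0001 -0.2882  0.9576]] 322.27832350311587 278.4735262183796 209.67694645094156
[[ 0.8925  0.451   0.    ]
 [ 0.451  -0.8925  0.    ]
 [ 0.     -0.     -1.    ]]
```

>>> play_rows:
  steps:
    - [[334,-313,0],[0,0,0],0]
    - [[334,-313,0],[0,0,0],0]
    - [[334,-313,0],[0,0,0],0]
    - [[334,-313,0],[0,0,0],0]
    - [[334,-313,0],[0,0,0],0]
    - [[334,-313,0],[0,0,-10],0]
    - [[334,-313,0],[0,0,-20],0]
    - [[334,-313,0],[0,0,-30],0]
    - [[334,-313,0],[0,0,-35],0]
    - [[334,-313,0],[0,0,-42],0]
    - [[480,-669,20],[0,0,-50],0]
    - [[480,-669,20],[0,0,-60],0]
    - [[480,-669,20],[0,0,-68],0]
    - [[480,-669,20],[0,0,-68],0]
    - [[480,-669,20],[0,0,-68],0]
    - [[480,-669,20],[0,0,-68],0]
    - [[480,-669,20],[0,0,-68],0]
    - [[480,-669,20],[0,0,-68],0]
    - [[480,-669,20],[0,0,-68],0]
    - [[480,-669,20],[0,0,-68],0]

```text
t: 3.57
position: [0.4199, 0.2289, 0.229]
orientation: [2.126, 2.311, 0.002]
wrist_force: [0.7, -0.0, -0.3]
finger_gap: 0.0852
finger_force: 0.0
```

```bash
python3 - <<'E'
from h import *
np.set_printoptions(precision=4,suppress=True)
s=manip.read_state();print(s['t'],s['position'],s['joint_pos']);print(Ro.from_rotvec(s['orientation']).as_matrix())
ci=manip.camera_info('wrist');im=manip.capture('wrist');cv2.imwrite('pics/w1.png',im)
np.savez('w1.npz',**{k:np.array(v) for k,v in ci.items()})
for l in ['panel','stop']:
  for o in manip.outline_of('wrist',l)[:3]:
    r=cv2.minAreaRect(np.argwhere(o['mask'])[:,::-1].astype(np.float32));b=cv2.boxPoints(r)
    print(l,round(o['p'],2),o['point'],b.tolist(),[onz(ci,*q,.02) for q in b])
E
```

```text
3.5667 [0.4199 0.2289 0.229 ] [ 0.1092  0.1328 -0.7326  1.9906  0.1033  1.0531 -0.5869]
[[-0.0832  0.9965  0.0017]
 [ 0.9965  0.0832 -0.0001]
 [-0.0003  0.0017 -1.    ]]
panel 0.79 [213.5, 334.4] [[157.50001525878906, 310.5000305175781], [192.50001525878906, 275.5000305175781], [276.0, 359.0000305175781], [241.00001525878906, 394.0000305175781]] [array([0.2877, 0.0631, 0.02  ]), array([0.329 , 0.1133, 0.02  ]), array([0.4346, 0.0047, 0.02  ]), array([ 0.3935, -0.0545,  0.02  ])]
panel 0.78 [277.9, 173.9] [[249.0, 106.0], [307.0, 106.0], [307.0, 247.0], [249.0, 247.0]] [array([0.3833, 0.3048, 0.02  ]), array([0.4404, 0.3096, 0.02  ]), array([0.4568, 0.1597, 0.02  ]), array([0.3919, 0.1542, 0.02  ])]
panel 0.78 [137.5, 177.0] [[57.929466247558594, 163.44332885742188], [83.9294662475586, 113.44332885742188], [219.38284301757812, 183.87908935546875], [193.38284301757812, 233.87908935546875]] [array([0.1889, 0.2314, 0.02  ]), array([0.2203, 0.284 , 0.02  ]), array([0.3566, 0.2238, 0.02  ]), array([0.3296, 0.1648, 0.02  ])]
stop 0.97 [410.0, 181.4] [[366.9127197265625, 167.25436401367188], [453.74560546875, 162.9127197265625], [455.1695556640625, 191.39151000976562], [368.336669921875, 195.733154296875]] [array([0.5093, 0.2543, 0.02  ]), array([0.5985, 0.2664, 0.02  ]), array([0.6073, 0.2366, 0.02  ]), array([0.5158, 0.2242, 0.02  ])]
```

View pics/w1.png

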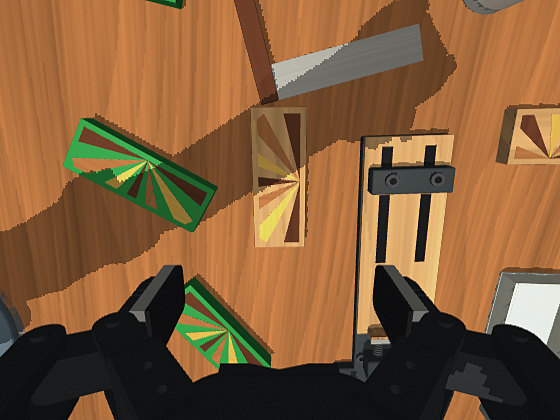

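The wooden-framed long board at (279,177) in the wrist view is the panel: 150 mm long, no green frame. Its upper end lies right beside the square's stock. Next I'll descend on it.

>>> play_rows:
  steps:
    - [[3,0,40],[0,0,0],0]
    - [[3,0,80],[0,0,0],0]
    - [[3,0,120],[0,0,0],0]
    - [[3,0,160],[0,0,0],0]
    - [[3,0,190],[0,0,0],0]
    - [[3,0,205],[0,0,0],0]
    - [[3,0,211],[0,0,0],0]
    - [[3,0,211],[0,0,0],0.3]
    - [[3,0,211],[0,0,0],0.6]
    - [[3,0,211],[0,0,0],0.6]
    - [[3,0,211],[0,0,0],0.6]
    - [[3,0,211],[0,0,0],0.6]
    - [[3,0,211],[0,0,0],0.6]

```text
t: 4.8
position: [0.4216, 0.2307, 0.0193]
orientation: [2.126, 2.311, 0.005]
wrist_force: [0.2, -0.7, 7.1]
finger_gap: 0.0542
finger_force: 66.2
```

```bash
python3 - <<'E'
from h import *
np.set_printoptions(precision=4,suppress=True)
ci=dict(np.load('w1.npz'))
for n,z,ps in [('bedL',.022,[(362,137),(357,300)]),('bedR',.022,[(453,135),(442,290)]),('stopfront low',.022,[(371,195),(454,192)]),('stop top back',.040,[(370,169),(453,166)]),('stop top front',.040,[(370,189),(454,188)])]:
    print(n,[onz(ci,*p,z) for p in ps])
im=cv2.imread('pics/w1.png')[120:400,330:480];cv2.imwrite('pics/w1c.png',cv2.resize(im,None,fx=2.1,fy=2.1,interpolation=2))
E
```

```text
bedL [array([0.4988, 0.2846, 0.022 ]), array([0.5226, 0.0983, 0.022 ])]
bedR [array([0.5899, 0.2942, 0.022 ]), array([0.6193, 0.1197, 0.022 ])]
stopfront low [array([0.5178, 0.2257, 0.022 ]), array([0.6051, 0.2363, 0.022 ])]
stop top back [array([0.5068, 0.2557, 0.04  ]), array([0.5874, 0.2654, 0.04  ])]
stop top front [array([0.5101, 0.2358, 0.04  ]), array([0.5936, 0.2438, 0.04  ])]
```

>>> play_rows:
  steps:
    - [[0,0,-30],[0,0,0],0.6]
    - [[0,0,-70],[0,0,0],0.6]
    - [[0,0,-100],[0,0,0],0.6]
    - [[0,0,-100],[0,0,0],0.6]

```text
t: 5.13
position: [0.4239, 0.2329, 0.1236]
orientation: [2.123, 2.309, 0.018]
wrist_force: [0.4, 0.9, -0.9]
finger_gap: 0.0544
finger_force: 65.3
```

View pics/w1c.png

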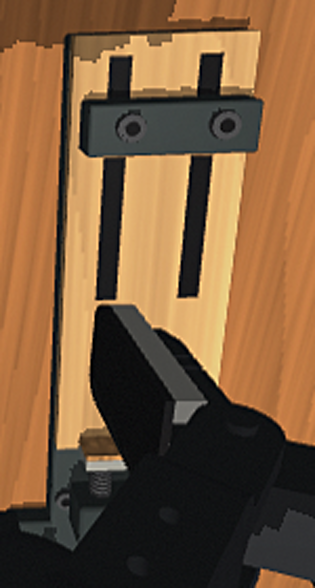

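>>> play_rows:
  steps:
    - [[-25,33,0],[0,0,0],0.6]
    - [[-50,66,0],[0,0,0],0.6]
    - [[-75,99,0],[0,0,-1],0.6]
    - [[-97,131,0],[0,0,-2],0.6]
    - [[-97,131,0],[0,0,-2],0.6]
    - [[-97,131,0],[0,0,-2],0.6]
    - [[-97,131,0],[0,0,-2],0.6]

```text
t: 5.72
position: [0.5574, 0.1443, 0.1166]
orientation: [-2.085, -2.347, 0.002]
wrist_force: [0.4, 0.1, -0.9]
finger_gap: 0.0545
finger_force: 65.2
```

```bash
python3 - <<'E'
from h import *
np.set_printoptions(precision=4,suppress=True)
s=manip.read_state();print(s['t'],s['position'],s['joint_pos']);print(Ro.from_rotvec(s['orientation']).as_matrix())
ci=manip.camera_info('wrist');im=manip.capture('wrist')
np.savez('w2.npz',**{k:np.array(v) for k,v in ci.items()})
im2=manip.capture('top');a=cv2.resize(im2[130:230,180:440],None,fx=3,fy=3,interpolation=2)
b=cv2.resize(im,None,fx=1,fy=1)
c=np.zeros((300+0,780,3),np.uint8);c[:]=a
cv2.imwrite('pics/w2.png',im);cv2.imwrite('pics/t2.png',c)
E
```

```text
5.7167 [0.5574 0.1443 0.1166] [ 0.1793  0.475  -0.6116  1.857   0.336   0.9164 -0.4705]
[[-0.1177  0.993  -0.0024]
 [ 0.993   0.1177  0.0002]
 [ 0.0005 -0.0024 -1.    ]]
```

View pics/w2.png

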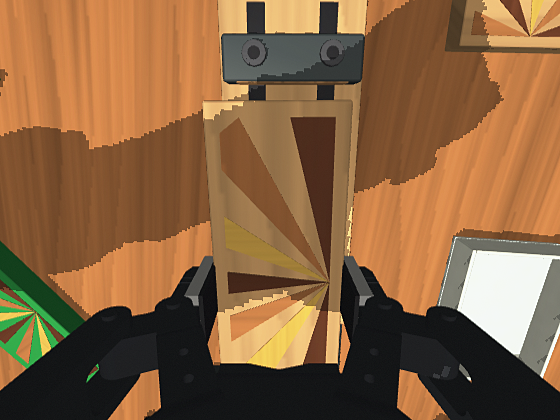

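```bash
python3 - <<'E'
from h import *
np.set_printoptions(precision=4,suppress=True)
ci=dict(np.load('w2.npz'))
print('stop low front',[onz(ci,*p,.022) for p in [(224,82),(360,83)]])
print('stop back top',[onz(ci,*p,.04) for p in [(222,34),(363,35)]])
print('bed far',[onz(ci,*p,.022) for p in [(217,5),(217,95),(369,5),(360,100)]])
print('panel far edge',[onz(ci,*p,.117) for p in [(205,101),(352,99)]])
ci=manip.camera_info('top');im=cv2.imread('pics/t2.png')
E
```

```text
stop low front [array([0.5105, 0.2305, 0.022 ]), array([0.5966, 0.2402, 0.022 ])]
stop back top [array([0.5107, 0.2544, 0.04  ]), array([0.5895, 0.2632, 0.04  ])]
bed far [array([0.5033, 0.273 , 0.022 ]), array([0.5066, 0.2222, 0.022 ]), array([0.5937, 0.2837, 0.022 ]), array([0.5986, 0.2301, 0.022 ])]
panel far edge [array([0.5201, 0.2169, 0.117 ]), array([0.5737, 0.224 , 0.117 ])]
```

View pics/t2.png

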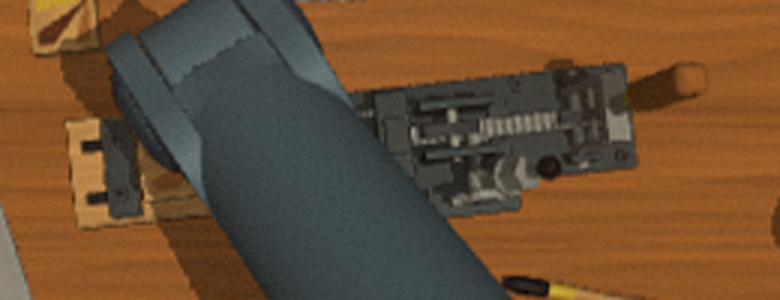

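The board hangs straight over the bed. Its far edge is at (278,100), ahead of the stop at (292,83). It needs to move 8 mm sideways, then go down.

>>> play_rows:
  steps:
    - [[2,8,20],[0,0,1],0.6]
    - [[2,8,45],[0,0,1],0.6]
    - [[2,8,62],[0,0,1],0.6]
    - [[2,8,70],[0,0,1],0.6]
    - [[2,8,73],[0,0,1],0.6]
    - [[2,8,73],[0,0,1],0.6]
    - [[2,8,73],[0,0,1],0.6]

```text
t: 6.4
position: [0.5666, 0.1483, 0.0456]
orientation: [2.104, 2.332, 0.002]
wrist_force: [0.6, 0.3, -0.8]
finger_gap: 0.0547
finger_force: 65.2
```

>>> play_rows:
  steps:
    - [[0,0,2],[0,0,0],0.6]
    - [[0,0,4],[0,0,0],0.6]
    - [[0,0,4],[0,0,0],0.6]
    - [[0,0,4],[0,0,0],0.6]

```text
t: 6.73
position: [0.5672, 0.1476, 0.0415]
orientation: [2.106, 2.33, 0.003]
wrist_force: [1.2, -0.1, 0.2]
finger_gap: 0.0545
finger_force: 65.3
```

>>> play_rows:
  steps:
    - [[0,0,0],[0,0,0],0.3]
    - [[0,0,0],[0,0,0],0.0]
    - [[0,0,0],[0,0,0],0]
    - [[0,0,0],[0,0,0],0]
    - [[0,0,-20],[0,0,0],0]
    - [[0,0,-60],[0,0,0],0]
    - [[0,0,-100],[0,0,0],0]
    - [[-20,0,-140],[0,0,0],0]
    - [[-50,0,-170],[0,0,0],0]
    - [[-90,0,-190],[0,0,0],0]
    - [[-128,0,-200],[0,0,0],0]
    - [[-128,0,-200],[0,0,0],0]
    - [[-128,0,-200],[0,0,0],0]
    - [[-128,0,-200],[0,0,0],0]

```text
t: 7.9
position: [0.5789, 0.0197, 0.2404]
orientation: [-2.108, -2.329, -0.0]
wrist_force: [0.5, 0.1, 0.5]
finger_gap: 0.0855
finger_force: 0.0
```

```bash
python3 - <<'E'
from h import *
np.set_printoptions(precision=4,suppress=True)
s=manip.read_state();print(s['t'],s['position'],s['joint_pos']);print(Ro.from_rotvec(s['orientation']).as_matrix())
ci=manip.camera_info('wrist');im=manip.capture('wrist')
np.savez('w3.npz',**{k:np.array(v) for k,v in ci.items()});cv2.imwrite('pics/w3.png',im)
cw=ci
for c in ['wrist','scene']:
  if c=='scene': cv2.imwrite('pics/scene3.png',manip.capture(c)); ci=manip.camera_info(c)
  for l in ['panel','pad','collar','pump','selector','stop']:
    for o in manip.outline_of(c,l)[:1]:
      b=cv2.boxPoints(cv2.minAreaRect(np.argwhere(o['mask'])[:,::-1].astype(np.float32)))
      print(c,l,round(o['p'],2),o['point'],np.round(b).tolist())
E
```

```text
7.9 [0.5789 0.0197 0.2404] [ 0.4159  0.3216 -0.6198  1.7547  0.2038  1.1305 -0.1675]
[[-0.0995  0.995  -0.0004]
 [ 0.995   0.0995  0.0005]
 [ 0.0005 -0.0003 -1.    ]]
wrist panel 0.67 [279.4, 63.7] [[248.0, 0.0], [311.0, 0.0], [311.0, 130.0], [248.0, 130.0]]
wrist pad 0.6 [278.9, 147.8] [[246.0, 139.0], [311.0, 137.0], [312.0, 168.0], [247.0, 169.0]]
wrist collar 0.23 [279.1, 61.7] [[248.0, 0.0], [310.0, 0.0], [310.0, 130.0], [248.0, 130.0]]
wrist pump 0.93 [280.6, 336.9] [[257.0, 295.0], [307.0, 295.0], [307.0, 367.0], [257.0, 367.0]]
wrist selector 0.81 [233.4, 278.5] [[187.0, 305.0], [240.0, 219.0], [285.0, 247.0], [232.0, 333.0]]
wrist stop 0.53 [281.3, 179.6] [[243.0, 137.0], [316.0, 137.0], [316.0, 316.0], [243.0, 316.0]]
scene panel 0.71 [307.5, 236.9] [[289.0, 243.0], [318.0, 198.0], [337.0, 210.0], [309.0, 255.0]]
scene collar 0.43 [259.1, 274.6] [[255.0, 270.0], [263.0, 269.0], [265.0, 281.0], [256.0, 282.0]]
scene pump 0.96 [255.4, 314.0] [[240.0, 312.0], [249.0, 300.0], [276.0, 319.0], [267.0, 331.0]]
scene selector 0.53 [261.6, 276.9] [[249.0, 282.0], [251.0, 268.0], [278.0, 273.0], [276.0, 286.0]]
scene stop 0.8 [328.7, 199.1] [[312.0, 197.0], [316.0, 187.0], [343.0, 199.0], [339.0, 208.0]]
```

View pics/w3.png

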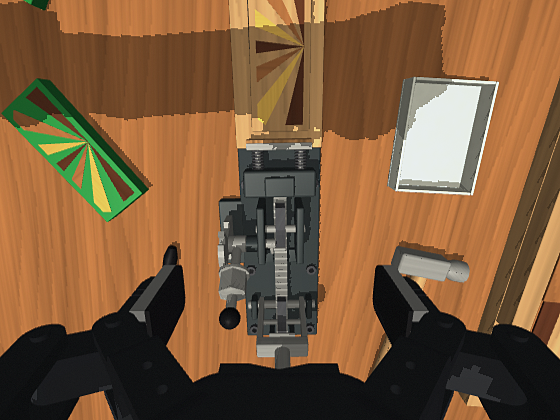

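The panel lies on the bed with its near edge at row 130, clear of the pad at row 141. The selector ball is at (231,318), with the collar at about (232,281). Next I'll triangulate these.

```bash
python3 - <<'E'
from h import *
np.set_printoptions(precision=4,suppress=True)
w=dict(np.load('w3.npz'));t=manip.camera_info('top');s=manip.camera_info('scene')
def T(n,obs):
    X=tri(obs);print(n,X,[np.round(proj(o[0],X)-o[1:],1) for o in obs]);return X
B=T('ball',[(w,231,318),(t,362.5,185.6),(s,253.3,275.8)])
C=T('collar',[(w,232,281),(t,349.3,188.8),(s,259.5,273.5)])
d=np.array([-.113,.9936,0]);O=np.array([.5535,.2354,0])
cy=np.array([-.9936,-.113,0])
for n,X in [('ball',B),('collar',C)]: print(n,'rel stop face: x',(X-O)@d,'y',(X-O)@cy)
up=np.array([0,0,1]);piv=B-.084*(-np.sin(.5)*d+np.cos(.5)*up);print('piv',piv,'collar from piv',piv+.05*(-np.sin(.5)*d+np.cos(.5)*up))
# pad front top edge, panel edges
print('pad front top',[onz(w,*p,.041) for p in [(247,141),(311,140)]])
print('panel near edge',[onz(w,*p,.042) for p in [(249,130),(311,130)]])
def crop(f,y0,y1,x0,x1,k): return cv2.resize(cv2.imread(f)[y0:y1,x0:x1],None,fx=k,fy=k,interpolation=2)
a=crop('pics/w3.png',120,380,190,340,2.3);b=crop('pics/scene3.png',190,340,220,320,4)
h=600;c=np.zeros((600,760,3),np.uint8);c[:a.shape[0],:a.shape[1]]=a[:600];c[:b.shape[0],350:350+b.shape[1]]=b[:600];cv2.imwrite('pics/c3.png',c)
E
```

```text
ball [ 0.5462 -0.0848  0.119 ] [array([ 0.7, -1.7]), array([ 0.6, -0.4]), array([-0.4, -0.4])]
collar [ 0.5433 -0.0619  0.0905] [array([ 2.2, -3.6]), array([ 1.2, -1.1]), array([-1.6, -1. ])]
ball rel stop face: x -0.31736608443449293 y 0.04342716887990821
collar rel stop face: x -0.2942819013858437 y 0.04377805178403952
piv [ 0.5417 -0.0448  0.0453] collar from piv [ 0.5444 -0.0686  0.0891]
pad front top [array([0.5419, 0.0619, 0.041 ]), array([0.6047, 0.0692, 0.041 ])]
panel near edge [array([0.5431, 0.0727, 0.042 ]), array([0.6034, 0.0788, 0.042 ])]
```

View pics/c3.png

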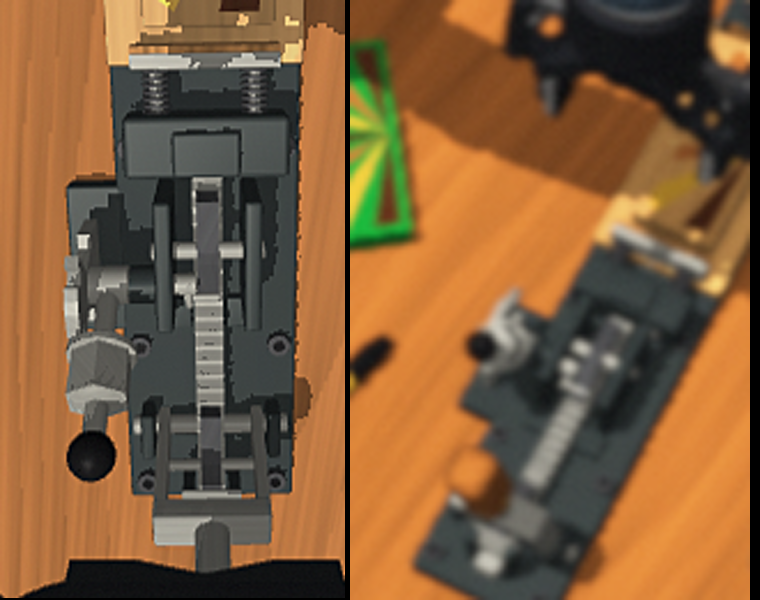

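```bash
cat >> h.py <<'E'
d=np.array([-.1132,.9936,0]);cy=np.array([-.9936,-.1132,0]);up=np.array([0,0,1.])
def pose(lean): # tool rotation, body leaning by 'lean' rad towards the bed (+d)
    z=-(np.sin(lean)*d+np.cos(lean)*up);y=-cy;x=np.cross(y,z);return np.array([x,y,z]).T
def rel(P,lean,base=None):
    s=manip.read_state();R0=Ro.from_rotvec(s['orientation']) if base is None else Ro.from_matrix(base[1]);p0=s['position'] if base is None else base[0]
    return np.round(1000*R0.inv().apply(P-p0),1).tolist(),np.round(np.degrees((R0.inv()*Ro.from_matrix(pose(lean))).as_rotvec()),1).tolist()
piv=np.array([.5417,-.0448,.0453])
stem=lambda a,r:piv+r*(np.sin(a)*d+np.cos(a)*up)
E
python3 - <<'E'
from h import *
P=stem(-.5,.062);Rm=pose(-.2)
print(P,rel(P-.1*Rm[:,2],-.2))
t=manip.camera_info('top');s=manip.camera_info('scene');w=dict(np.load('w3.npz'))
X=tri([(t,407.5,155.6),(s,251.5,307.5)]);print('pump tip',X,proj(t,X),proj(s,X),(X-[.5535,.2354,0])@d,(X-[.5535,.2354,0])@cy)
F=onz(w,282,348,.07);print(F,(F-[.5535,.2354,0])@d)
E
```

```text
[ 0.5450648  -0.07433415  0.09971012] ([-110.3, -43.2, 42.9], [0.1, 11.5, -0.7])
pump tip [ 0.60358946 -0.16686911  0.17390414] [407.58471388 155.71561068] [251.64382072 307.49977936] -0.40536471067123686 -0.004232022872496348
[ 0.59886248 -0.15458836  0.07      ] -0.3926274662877487
```

>>> play_rows:
  steps:
    - [[-37,-15,14],[0,4,-0.2],0.2]
    - [[-74,-30,28],[0,8,-0.5],0.45]
    - [[-110,-43,43],[0,11.5,-0.7],0.45]
    - [[-110,-43,43],[0,11.5,-0.7],0.45]
    - [[-110,-43,43],[0,11.5,-0.7],0.45]
    - [[-110,-43,43],[0,11.5,-0.7],0.45]

```text
t: 9.1
position: [0.5473, -0.0947, 0.1973]
orientation: [-1.991, -2.224, -0.202]
wrist_force: [-0.5, 0.8, 0.1]
finger_gap: 0.047
finger_force: 0.0
```

```bash
python3 - <<'E'
from h import *
np.set_printoptions(precision=4,suppress=True)
s=manip.read_state();print(s['finger_gap'],s['joint_pos']);print(Ro.from_rotvec(s['orientation']).as_matrix()-pose(-.2))
ci=manip.camera_info('wrist');im=manip.capture('wrist')
np.savez('w4.npz',**{k:np.array(v) for k,v in ci.items()})
for r in [0,.036,.05,.062,.084]: print(r,proj(ci,stem(-.5,r)))
cv2.imwrite('pics/w4.png',cv2.resize(im[150:400,150:430],None,fx=2,fy=2,interpolation=2))
print(rel(stem(-.5,.062),-.2))
E
```

```text
0.04699663884690466 [ 0.7035  0.366  -0.5988  1.81    0.0084  1.0732  0.2378]
[[ 0.0027  0.0003  0.0012]
 [-0.     -0.0029  0.0016]
 [ 0.0014  0.0008  0.0003]]
0 [279.8739 175.3031]
0.036 [280.1009 196.3582]
0.05 [280.2041 205.9262]
0.062 [280.3007 214.8765]
0.084 [280.5005 233.4091]
([-1.5, -0.9, 100.0], [0.1, -0.1, 0.1])
```

View pics/w4.png

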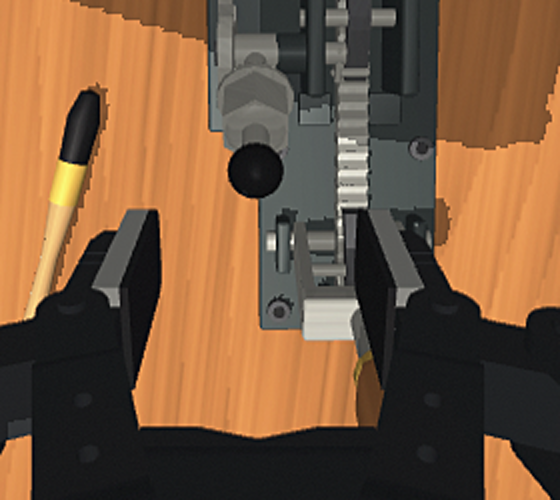

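The ball shows at (277.5,235), 3 px left of the prediction, so I'll shift 2 mm and go down onto the collar.

>>> play_rows:
  steps:
    - [[-1,-2,30],[0,0,0],0.45]
    - [[-2,-2.8,60],[0,0,0],0.45]
    - [[-2.5,-2.8,85],[0,0,0],0.45]
    - [[-2.5,-2.8,97],[0,0,0],0.45]
    - [[-2.5,-2.8,100],[0,0,0],0.45]
    - [[-2.5,-2.8,100],[0,0,0],0.45]

```text
t: 9.65
position: [0.5431, -0.0746, 0.0992]
orientation: [-1.984, -2.23, -0.202]
wrist_force: [0.1, -0.1, 0.5]
finger_gap: 0.0465
finger_force: 0.0
```

```bash
python3 - <<'E'
from h import *
np.set_printoptions(precision=4,suppress=True)
print(manip.read_state()['position'])
ci=manip.camera_info('wrist');im=manip.capture('wrist')
for r in [0,.036,.05,.062,.084]: print(r,proj(ci,stem(-.5,r)))
cv2.imwrite('pics/w5.png',cv2.resize(im[150:400,150:430],None,fx=2,fy=2,interpolation=2))
E
```

```text
[ 0.5431 -0.0746  0.0992]
0 [284.2525 207.2648]
0.036 [285.2288 246.6414]
0.05 [285.7133 266.1794]
0.062 [286.1923 285.4992]
0.084 [287.2734 329.0983]
```

View pics/w5.png

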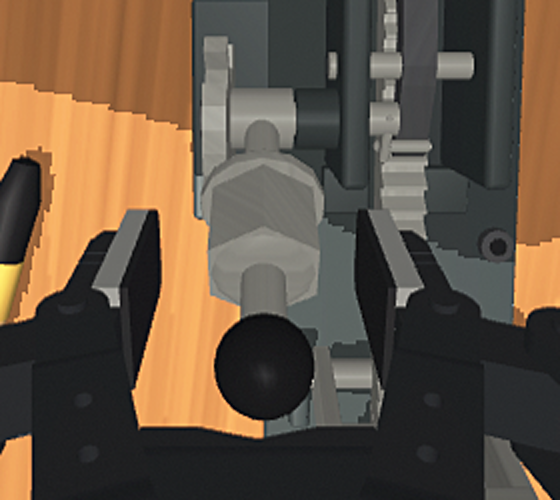

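Collar, with the ball at (282,333), sits between the fingers about 1 mm off centre. Closing on it now.

>>> play_rows:
  steps:
    - [[0,1,0],[0,0,0],0.45]
    - [[0,1,0],[0,0,0],0.6]
    - [[0,1,0],[0,0,0],0.8]
    - [[0,1,0],[0,0,0],0.8]
    - [[0,1,0],[0,0,0],0.8]
    - [[0,1,0],[0,0,0],0.8]

```text
t: 10.2
position: [0.5448, -0.0772, 0.1008]
orientation: [-1.99, -2.229, -0.203]
wrist_force: [-2.4, -0.4, 5.1]
finger_gap: 0.0224
finger_force: 59.3
```

```bash
python3 - <<'E'
from h import *
import h
np.set_printoptions(precision=4,suppress=True)
h.piv[:]=[.5399,-.0450,.0453]
s=manip.read_state();print(s['joint_pos'],s['wrist_force'],s['torque'])
R0=Ro.from_rotvec(s['orientation']).as_matrix();base=(s['position'],R0)
# actual grasp relative to stem at -.5
v=s['position']-h.piv;print('x,y,z in clamp',v@d,v@cy,v@up)
lift=np.array([-np.sin(.5)*d+np.cos(.5)*up])[0]*.010
Rz=Ro.from_matrix(R0)
print('lift',1000*R0.T@lift)
for th in np.linspace(0,1.06,11):
    # rotation by th about cy taking up->d
    rot=Ro.from_rotvec(th*cy) 
    if (rot.apply(up)@d)<0: rot=Ro.from_rotvec(-th*cy)
    p=h.piv+rot.apply(v+lift)
    print(round(th,3),np.round(1000*R0.T@(p-s['position']),1),np.round(np.degrees((Rz.inv()*rot*Rz).as_rotvec()),1))
E
```

```text
[ 0.6457  0.484  -0.5699  1.8899  0.0767  0.8814  0.1869] [-2.3844 -0.3571  5.1008] [-0.0686  0.357   0.0632]
x,y,z in clamp -0.03258879727004705 -0.0012179662250285535 0.055493548280756276
lift [-2.9593  0.0289 -9.5521]
0.0 [-3.   0.  -9.6] [0. 0. 0.]
0.106 [  4.6   0.  -11.7] [-0.  -6.1 -0. ]
0.212 [ 12.4   0.  -13. ] [ -0.  -12.1  -0. ]
0.318 [ 20.3   0.  -13.5] [ -0.  -18.2  -0.1]
0.424 [ 28.1   0.  -13.1] [ -0.  -24.3  -0.1]
0.53 [ 35.9   0.  -12. ] [ -0.  -30.4  -0.1]
0.636 [ 43.5   0.  -10. ] [ -0.  -36.4  -0.1]
0.742 [50.9  0.  -7.2] [ -0.  -42.5  -0.1]
0.848 [57.9  0.  -3.6] [ -0.  -48.6  -0.1]
0.954 [64.5 -0.   0.6] [ -0.  -54.7  -0.2]
1.06 [70.7 -0.   5.6] [ -0.  -60.7  -0.2]
```

>>> play_rows:
  steps:
    - [[-1,0,-3],[0,0,0],0.8]
    - [[-2,0,-6.5],[0,0,0],0.8]
    - [[-3,0,-9.6],[0,0,0],0.8]
    - [[-3,0,-9.6],[0,0,0],0.8]
    - [[-3,0,-9.6],[0,0,0],0.8]

```text
t: 10.62
position: [0.545, -0.0811, 0.108]
orientation: [-1.989, -2.228, -0.204]
wrist_force: [2.4, 3.0, -5.6]
finger_gap: 0.0221
finger_force: 59.0
```

>>> play_rows:
  steps:
    - [[7.6,0,-2.1],[0,-6.1,0],0.8]
    - [[15.4,0,-3.4],[0,-12.1,0],0.8]
    - [[23.3,0,-3.9],[0,-18.2,0],0.8]
    - [[31.1,0,-3.5],[0,-24.3,0],0.8]
    - [[38.9,0,-2.4],[0,-30.4,0],0.8]
    - [[38.9,0,-2.4],[0,-30.4,0],0.8]

```text
t: 11.12
position: [0.5399, -0.0378, 0.1176]
orientation: [1.899, 2.157, -0.319]
wrist_force: [3.9, -2.8, -4.7]
finger_gap: 0.0225
finger_force: 59.5
```

```bash
python3 - <<'E'
from h import *
np.set_printoptions(precision=4,suppress=True)
s=manip.read_state();v=s['position']-np.array([.5399,-.045,.0453]);R=Ro.from_rotvec(s['orientation']).as_matrix()
print(v@d,v@cy,v@up,np.hypot(v@d,v@up),'lean',np.arctan2(-R[:,2]@d,-R[2,2]),s['joint_pos'])
a=np.array([.545,-.0811,.108])-np.array([.5399,-.045,.0453]);print(a@d,a@up,np.hypot(a@d,a@up))
E
```

```text
0.007145641258533906 -0.000838551949868103 0.07230959692088665 0.07266180561929879 lean 0.33280979239409164 [ 0.1593  0.3808 -0.4071  1.982   0.6083  0.9381 -0.4957]
-0.036446280000000005 0.0627 0.07252324679603363
```

>>> play_rows:
  steps:
    - [[7.6,0,-2.1],[0,-6.1,0],0.8]
    - [[15.4,0,-3.4],[0,-12.1,0],0.8]
    - [[23.3,0,-3.9],[0,-18.2,0],0.8]
    - [[31.1,0,-3.5],[0,-24.3,0],0.8]
    - [[36.5,0,-2.8],[0,-28.4,0],0.8]
    - [[36.5,0,-2.8],[0,-28.4,0],0.8]
    - [[36.5,0,-2.8],[0,-28.4,0],0.8]

```text
t: 11.7
position: [0.5371, -0.0134, 0.1089]
orientation: [1.62, 1.809, -0.716]
wrist_force: [3.0, -4.7, -2.2]
finger_gap: 0.0222
finger_force: 60.4
```

```bash
python3 - <<'E'
from h import *
np.set_printoptions(precision=4,suppress=True)
s=manip.read_state();v=s['position']-np.array([.5399,-.045,.0453]);R=Ro.from_rotvec(s['orientation']).as_matrix()
print(v@d,v@cy,v@up,np.hypot(v@d,v@up),'ang',np.arctan2(v@d,v@up)-np.arctan2(-.0364,.0627),'lean',np.arctan2(-R[:,2]@d,-R[2,2]),s['joint_pos'])
u=np.sin(.5)*d+np.cos(.5)*up;print('down stem in tool',-R.T@u, 'fwd',R.T@(np.cos(.5)*d-np.sin(.5)*up))
E
```

```text
0.03168071448500184 -0.0008234380571000835 0.06363571901839937 0.07108566947893845 ang 0.9879114601467084 lean 0.8304594052632823 [-0.2046  0.5596 -0.3092  1.9538  0.9691  1.2834 -0.9948]
down stem in tool [0.3245 0.0033 0.9459] fwd [ 0.9459 -0.0027 -0.3245]
```

>>> play_rows:
  steps:
    - [[3,0,2],[0,0,0],0.8]
    - [[4.5,0,5],[0,0,0],0.8]
    - [[5.5,0,8],[0,0,0],0.8]
    - [[5.5,0,8],[0,0,0],0.8]
    - [[5.5,0,8],[0,0,0],0.8]

```text
t: 12.12
position: [0.5376, -0.0161, 0.1036]
orientation: [1.622, 1.803, -0.718]
wrist_force: [-1.6, -3.0, 10.2]
finger_gap: 0.022
finger_force: 61.8
```

```bash
python3 - <<'E'
from h import *
np.set_printoptions(precision=4,suppress=True)
s=manip.read_state();v=s['position']-np.array([.5399,-.045,.0453])
print(v@d,v@cy,v@up,np.hypot(v@d,v@up),'ang',np.arctan2(v@d,v@up)-np.arctan2(-.0364,.0627))
E
```

```text
0.028978367203199264 -0.000940176803052519 0.05831079594069386 0.06511447372896977 ang 0.9872053351655674
```

>>> play_rows:
  steps:
    - [[5.5,0,8],[0,0,0],0.6]
    - [[4.5,0,6],[0,0,0],0.45]
    - [[4.5,0,6],[0,0,0],0.45]
    - [[4.5,0,6],[0,0,0],0.45]

```text
t: 12.45
position: [0.5363, -0.013, 0.092]
orientation: [1.622, 1.814, -0.71]
wrist_force: [-0.7, 0.0, -0.1]
finger_gap: 0.047
finger_force: 0.0
```

```bash
python3 - <<'E'
from h import *
import h
np.set_printoptions(precision=4,suppress=True)
h.piv[:]=[.5399,-.0450,.0453]
print(manip.read_state()['position'])
ci=manip.camera_info('wrist');im=manip.capture('wrist')
for r in [0,.036,.062,.084]: print(r,proj(ci,stem(.5,r)),proj(ci,stem(.4,r)))
cv2.imwrite('pics/w6.png',cv2.resize(im[100:400,130:430],None,fx=1.8,fy=1.8,interpolation=2))
E
```

```text
[ 0.5363 -0.013   0.092 ]
0 [280.5405 219.8278] [280.5405 219.8278]
0.036 [280.8646 263.514 ] [280.8368 268.3795]
0.062 [281.1836 306.5256] [281.1206 314.9007]
0.084 [281.5407 354.6688] [281.4296 365.5269]
```

View pics/w6.png

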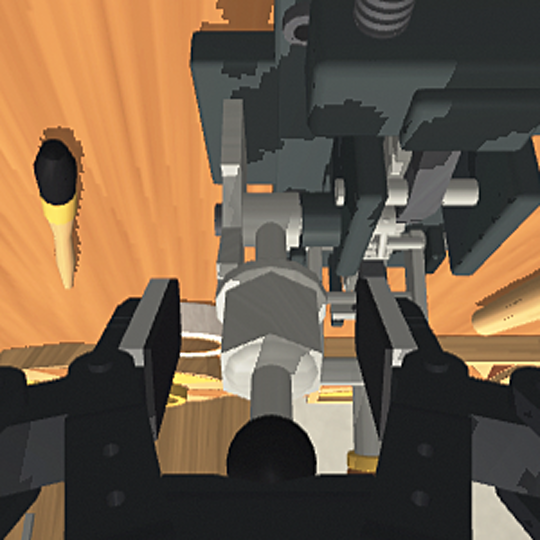

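The selector leans over at clamp: ball at (281,353) as predicted for 0.5 rad, and the collar is down with its top face at row ~306. Withdrawing along the tool, then a look at the pump lever.

>>> play_rows:
  steps:
    - [[0,0,-40],[0,0,0],0.4]
    - [[0,0,-80],[0,0,0],0.4]
    - [[0,0,-110],[0,0,0],0.4]
    - [[0,0,-110],[0,0,0],0.4]

```text
t: 12.83
position: [0.5294, 0.0766, 0.1705]
orientation: [1.617, 1.821, -0.69]
wrist_force: [0.1, 0.6, -0.3]
finger_gap: 0.0513
finger_force: 0.0
```

```bash
python3 - <<'E'
from h import *
s=manip.read_state();print(s['position']);print(rel(np.array([.595,-.06,.30]),0))
E
```

```text
[0.52943517 0.0765894  0.17046953]
([-192.4, 49.5, 16.4], [0.7, 46.8, 0.3])
```

>>> play_rows:
  steps:
    - [[-28,7,-20],[0,6.5,0],0.4]
    - [[-55,14,-30],[0,13,0],0.4]
    - [[-82,21,-30],[0,20,0],0.4]
    - [[-110,28,-20],[0,27,0],0.4]
    - [[-137,35,-10],[0,34,0],0.4]
    - [[-165,42,5],[0,41,0],0.4]
    - [[-192,50,16],[0.7,47,0.3],0.4]
    - [[-192,50,16],[0.7,47,0.3],0.4]
    - [[-192,50,16],[0.7,47,0.3],0.4]
    - [[-192,50,16],[0.7,47,0.3],0.4]

```text
t: 13.67
position: [0.5924, -0.0679, 0.2962]
orientation: [-2.103, -2.33, 0.015]
wrist_force: [-1.1, 0.2, -0.3]
finger_gap: 0.0513
finger_force: 0.0
```

```bash
python3 - <<'E'
from h import *
np.set_printoptions(precision=4,suppress=True)
s=manip.read_state();print(s['t'],s['position'],s['joint_pos'])
ci=manip.camera_info('wrist');im=manip.capture('wrist')
np.savez('w7.npz',**{k:np.array(v) for k,v in ci.items()})
o=manip.outline_of('wrist','pump')[0]
b=cv2.boxPoints(cv2.minAreaRect(np.argwhere(o['mask'])[:,::-1].astype(np.float32)));print(o['p'],o['point'],b.tolist())
sc=manip.capture('scene');tp=manip.capture('top');
a=cv2.resize(im[180:420,200:400],None,fx=2,fy=2,interpolation=2)
c=cv2.resize(sc[280:340,225:295],None,fx=5,fy=5,interpolation=2);e=cv2.resize(tp[135:185,350:420],None,fx=5,fy=5,interpolation=2)
m=np.zeros((560,760,3),np.uint8);m[:480,:400]=a;m[:300,405:755]=c;m[305:555,405:755]=e
cv2.imwrite('pics/w7.png',m)
E
```

```text
13.6667 [ 0.5924 -0.0679  0.2962] [ 0.3442  0.2731 -0.3611  1.6562  0.1066  1.2393  0.0623]
0.7 [280.0, 268.2] [[256.0, 209.0], [302.0, 209.0], [302.0, 335.0], [256.0, 335.0]]
```

View pics/w7.png

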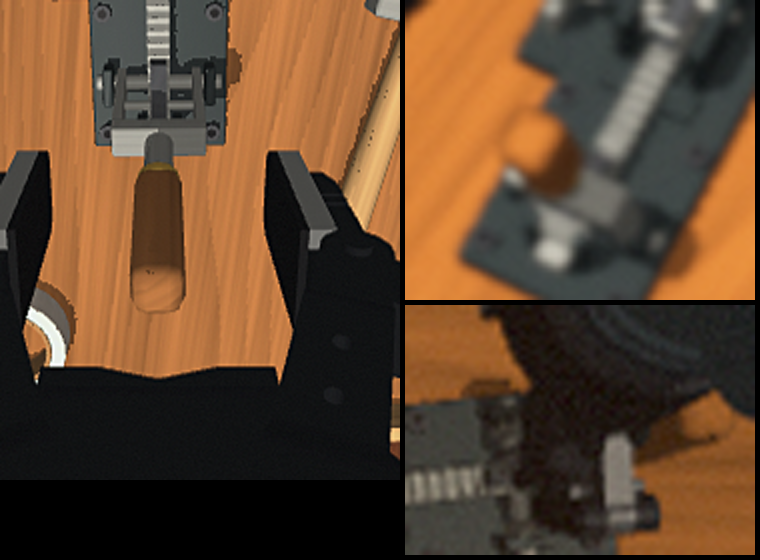

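The pump lever leans away from the bed. Its top face is at (279,323) and its ferrule at (278,262), in line with the tool. I've already gone over the picture limit (12 instead of 10), so from here I'll rely on numbers only.

```bash
python3 - <<'E'
from h import *
np.set_printoptions(precision=4,suppress=True)
w=dict(np.load('w7.npz'));t=manip.camera_info('top');s=manip.camera_info('scene')
for obs in ([(w,279,323.5),(s,251,307)],[(w,279,323.5),(s,251,307),(t,407.5,155.6)],[(w,279,323.5),(t,407.5,155.6)]):
    X=tri(obs);print(X,[np.round(proj(o[0],X)-o[1:],1) for o in obs],'rel stop',(X-[.5535,.2354,0])@d,(X-[.5535,.2354,0])@cy)
# fit: lever lean th, fulcrum z zf, using tip (177) and ferrule (103) rows in wrist + tip scene
from scipy.optimize import least_squares
def f(q):
    F=q[:3];u=-np.sin(q[3])*d+np.cos(q[3])*up
    r=[]
    for ci,L,px in [(w,.177,(279,323.5)),(w,.103,(279,262.5)),(s,.177,(251,307)),(t,.177,(407.5,155.6))]: r+=list(proj(ci,F+L*u)-px)
    return np.array(r+[(q[3]-.22)/.06])
q=least_squares(f,[.59,-.13,.04,.25]).x;print(q,f(q),(q[:3]-[.5535,.2354,0])@d+.171)
E
```

```text
[ 0.6026 -0.1699  0.1831] [array([ 1.9, -0.5]), array([-0.8, -0.3])] rel stop -0.4082818036093971 -0.002927391635385364
[ 0.6025 -0.1679  0.1815] [array([ 1.9, -3.7]), array([-0.2, -0.8]), array([ 1.8, -0. ])] rel stop -0.40627406058855786 -0.0029895659328389515
[ 0.5994 -0.1575  0.2006] [array([-0.6, -0.3]), array([ 0.1, -0.2])] rel stop -0.39556882899339535 -0.001088157165927181
[ 0.5954 -0.118   0.015   0.2903] [ 0.3684 -1.1619  0.6178  0.3655 -0.9493 -1.473   2.5782  0.351   1.1718] -0.18489139468084378
```

```bash
python3 - <<'E'
from h import *
P=np.array([.602,-.161,.158]);R=pose(-.28)
print(rel(P-.085*R[:,2],-.28),rel(P,-.28))
E
```

```text
([-120.6, -0.3, 57.0], [-0.5, 16.3, -0.3]) ([-96.7, 0.3, 138.6], [-0.5, 16.3, -0.3])
```

>>> play_rows:
  steps:
    - [[-40,0,10],[0,6,0],0.4]
    - [[-80,0,30],[0,12,0],0.4]
    - [[-120,0,55],[-0.5,16.3,-0.3],0.4]
    - [[-120,0,57],[-0.5,16.3,-0.3],0.4]
    - [[-120,0,57],[-0.5,16.3,-0.3],0.4]
    - [[-112,0,86],[-0.5,16.3,-0.3],0.4]
    - [[-104,0,114],[-0.5,16.3,-0.3],0.4]
    - [[-97,0,138],[-0.5,16.3,-0.3],0.4]
    - [[-97,0,138],[-0.5,16.3,-0.3],0.4]
    - [[-97,0,138],[-0.5,16.3,-0.3],0.4]
    - [[-97,0,138],[-0.5,16.3,-0.3],0.6]
    - [[-97,0,138],[-0.5,16.3,-0.3],0.8]
    - [[-97,0,138],[-0.5,16.3,-0.3],0.8]
    - [[-97,0,138],[-0.5,16.3,-0.3],0.8]
    - [[-97,0,138],[-0.5,16.3,-0.3],0.8]

```text
t: 15.12
position: [0.6014, -0.1657, 0.1622]
orientation: [-1.95, -2.176, -0.274]
wrist_force: [-3.7, -1.9, 6.3]
finger_gap: 0.0233
finger_force: 62.0
```

>>> play_rows:
  steps:
    - [[-4,0,0],[0,0,0],0.8]
    - [[-8,0,0],[0,0,0],0.8]
    - [[-8,0,0],[0,0,0],0.8]

```text
t: 15.37
position: [0.6021, -0.1718, 0.1605]
orientation: [-1.948, -2.174, -0.276]
wrist_force: [-5.8, 0.9, 7.3]
finger_gap: 0.0234
finger_force: 62.3
```

>>> play_rows:
  steps:
    - [[-4,0,0],[0,0,0],0.8]
    - [[-8,0,0],[0,0,0],0.8]
    - [[-8,0,0],[0,0,0],0.8]

```text
t: 15.62
position: [0.6024, -0.1743, 0.1598]
orientation: [-1.94, -2.172, -0.28]
wrist_force: [-12.5, 8.1, 14.8]
finger_gap: 0.0233
finger_force: 62.6
```

>>> play_rows:
  steps:
    - [[6,-2,-2],[0,0,0],0.8]
    - [[6,-2,-2],[0,0,0],0.8]
    - [[23,-2,-1],[0,-6.4,0],0.8]
    - [[40,-2,2],[0,-12.8,0],0.8]
    - [[56,-2,6.5],[0,-19.3,0],0.8]
    - [[72,-2,13],[0,-25.7,0],0.8]
    - [[87,-2,21],[0,-32.1,0],0.8]
    - [[88,-2,22],[0,-32.1,0],0.8]
    - [[88,-2,22],[0,-32.1,0],0.8]

```text
t: 16.37
position: [0.5927, -0.0916, 0.16]
orientation: [1.941, 2.171, -0.28]
wrist_force: [-2.5, -2.7, 3.5]
finger_gap: 0.0236
finger_force: 62.8
```

```bash
python3 - <<'E'
from h import *
np.set_printoptions(precision=4,suppress=True)
s=manip.read_state();v=s['position']-np.array([.6022,-.173,.160]);R=Ro.from_rotvec(s['orientation']).as_matrix()
print('moved d,cy,z',v@d,v@cy,v[2],'lean',np.arctan2(-R[:,2]@d,-R[2,2]),s['joint_pos'])
E
```

```text
moved d,cy,z 0.08190557884939142 0.00023371906146668273 4.884650744080288e-05 lean 0.288311226004127 [ 0.0974  0.3763 -0.1903  1.8417  0.4398  0.9656 -0.2275]
```

>>> play_rows:
  steps:
    - [[4,0,0],[0,0,0],0.8]
    - [[4,0,0],[0,0,0],0.8]
    - [[-17,0,1],[0,6.4,0],0.8]
    - [[-34,0,3.8],[0,12.8,0],0.8]
    - [[-50,0,8.5],[0,19.3,0],0.8]
    - [[-66,0,15],[0,25.7,0],0.8]
    - [[-81,0,23],[0,32.1,0],0.8]
    - [[-84,0,23.5],[0,32.1,0],0.8]
    - [[-84,0,23.5],[0,32.1,0],0.8]

```text
t: 17.12
position: [0.6023, -0.1736, 0.1599]
orientation: [-1.947, -2.167, -0.288]
wrist_force: [-0.3, 3.8, 2.0]
finger_gap: 0.0233
finger_force: 62.7
```

```bash
cat > chk.py <<'E'
from h import *
np.set_printoptions(precision=4,suppress=True)
s=manip.read_state();v=s['position']-np.array([.6022,-.173,.160])
print('moved d,cy,z',v@d,v@cy,v[2])
for c in ['scene','top','wrist']:
  manip.capture(c);ci=manip.camera_info(c)
  for l in ['pad','panel','stop']:
    for o in manip.outline_of(c,l)[:1]:
        m=o['mask'];z={'pad':.041,'panel':.042,'stop':.04}[l]
        ys,xs=np.nonzero(m)
        X=np.array([onz(ci,x,y,z) for x,y in zip(xs,ys)])
        q=(X-[.5535,.2354,0])@d
        print(c,l,round(o['p'],2),len(xs),'along-clamp range (stop face=0)',np.round(np.percentile(q,[1,50,99])*1000,1))
E
python3 chk.py
```

```text
moved d,cy,z -0.0006424446639066258 -1.9169091907734386e-05 -6.813972225930276e-05
scene pad 0.46 195 along-clamp range (stop face=0) [-191.1 -174.9 -164.6]
scene panel 0.9 927 along-clamp range (stop face=0) [-55.2  -3.6  53.7]
scene stop 0.8 319 along-clamp range (stop face=0) [-11.7   5.3  22.1]
top pad 0.57 239 along-clamp range (stop face=0) [-188.9 -168.8 -157.5]
top panel 0.91 1424 along-clamp range (stop face=0) [-245.4 -181.3 -113.5]
top stop 0.79 388 along-clamp range (stop face=0) [-1.5 13.  27.1]
wrist panel 0.58 5377 along-clamp range (stop face=0) [-271.9 -237.7 -212.3]
wrist stop 0.38 3752 along-clamp range (stop face=0) [-367.4 -228.5 -211.3]
```

>>> play_rows:
  steps:
    - [[20,0,1],[0,-6.4,0],0.8]
    - [[37,0,4],[0,-12.8,0],0.8]
    - [[53,0,8.5],[0,-19.3,0],0.8]
    - [[69,0,15],[0,-25.7,0],0.8]
    - [[84,0,23],[0,-32.1,0],0.8]
    - [[86,0,24],[0,-32.1,0],0.8]
    - [[86,0,24],[0,-32.1,0],0.8]
    - [[69,0,15],[0,-25.7,0],0.8]
    - [[53,0,8.5],[0,-19.3,0],0.8]
    - [[37,0,4],[0,-12.8,0],0.8]
    - [[20,0,1],[0,-6.4,0],0.8]
    - [[3,0,0],[0,0,0],0.8]
    - [[0,0,0],[0,0,0],0.8]
    - [[0,0,0],[0,0,0],0.8]

```text
t: 18.88
position: [0.6023, -0.1737, 0.1599]
orientation: [-1.947, -2.169, -0.286]
wrist_force: [0.1, 6.6, 1.9]
finger_gap: 0.0233
finger_force: 63.1
```

```bash
python3 chk.py
```

```text
moved d,cy,z -0.000675065555774649 -3.579511470825806e-05 -8.697845313548891e-05
scene pad 0.78 204 along-clamp range (stop face=0) [-183.7 -167.2 -156.5]
scene panel 0.89 953 along-clamp range (stop face=0) [-59.2  -1.8  54.8]
scene stop 0.62 260 along-clamp range (stop face=0) [-9.1  8.4 22.5]
top pad 0.64 196 along-clamp range (stop face=0) [-181.3 -159.6 -150.1]
top panel 0.87 1373 along-clamp range (stop face=0) [-145.5  -72.7   -0.9]
top stop 0.92 373 along-clamp range (stop face=0) [ 0.2 14.1 27.4]
wrist pad 0.56 62 along-clamp range (stop face=0) [-222.3 -219.5 -217.5]
wrist panel 0.85 5394 along-clamp range (stop face=0) [-271.9 -237.8 -212.4]
```

>>> play_rows:
  steps:
    - [[20,0,1],[0,-6.4,0],0.8]
    - [[37,0,4],[0,-12.8,0],0.8]
    - [[53,0,8.5],[0,-19.3,0],0.8]
    - [[69,0,15],[0,-25.7,0],0.8]
    - [[84,0,23],[0,-32.1,0],0.8]
    - [[86,0,24],[0,-32.1,0],0.8]
    - [[86,0,24],[0,-32.1,0],0.8]
    - [[69,0,15],[0,-25.7,0],0.8]
    - [[53,0,8.5],[0,-19.3,0],0.8]
    - [[37,0,4],[0,-12.8,0],0.8]
    - [[20,0,1],[0,-6.4,0],0.8]
    - [[3,0,0],[0,0,0],0.8]
    - [[0,0,0],[0,0,0],0.8]
    - [[0,0,0],[0,0,0],0.8]

```text
t: 20.65
position: [0.6023, -0.1739, 0.1598]
orientation: [-1.948, -2.169, -0.286]
wrist_force: [-0.5, 5.6, 3.8]
finger_gap: 0.0234
finger_force: 63.4
```

```bash
python3 chk.py
```

```text
moved d,cy,z -0.0008747013169313161 -1.0075536506699975e-05 -0.0001838405695445966
scene pad 0.57 191 along-clamp range (stop face=0) [-174.9 -162.2 -151.3]
scene panel 0.76 845 along-clamp range (stop face=0) [154.1 198.4 241.9]
top pad 0.7 1142 along-clamp range (stop face=0) [ 91.3 123.5 188.3]
top panel 0.93 1429 along-clamp range (stop face=0) [-35.3  18.1  72.4]
top stop 0.83 347 along-clamp range (stop face=0) [ 2.1 14.4 27. ]
wrist pad 0.44 98 along-clamp range (stop face=0) [-217.7 -214.6 -212.2]
wrist panel 0.9 5311 along-clamp range (stop face=0) [-272.  -237.9 -212.5]
```

After stroke 3 the pad advanced only about 5 mm, so it is pushed in about 3 mm. That is marginal. A fourth stroke brings it to about 11 mm, inside the window, and I'll keep that stroke slightly gentler to limit the overrun.

>>> play_rows:
  steps:
    - [[20,0,1],[0,-6.4,0],0.8]
    - [[37,0,4],[0,-12.8,0],0.8]
    - [[53,0,8.5],[0,-19.3,0],0.8]
    - [[69,0,15],[0,-25.7,0],0.8]
    - [[77,0,19.5],[0,-29,0],0.8]
    - [[81,0,21.5],[0,-30.5,0],0.8]
    - [[81,0,21.5],[0,-30.5,0],0.8]
    - [[81,0,21.5],[0,-30.5,0],0.8]

```text
t: 21.92
position: [0.5934, -0.0975, 0.1612]
orientation: [1.96, 2.185, -0.251]
wrist_force: [1.1, -3.9, -1.3]
finger_gap: 0.0233
finger_force: 63.1
```

```bash
python3 - <<'E'
from h import *
s=manip.read_state();v=s['position']-np.array([.6022,-.173,.160]);print(v@d,v[2],2*np.arcsin(v@d/2/.15),2*np.arcsin(v@d/2/.156))
E
```

```text
0.07599035049302179 0.0012482274001820448 0.5121823914687279 0.49206696636143826
```

>>> play_rows:
  steps:
    - [[3,0,0],[0,-1,0],0.8]
    - [[3.5,0,0],[0,-1,0],0.8]
    - [[3.5,0,0],[0,-1,0],0.8]
    - [[-14,0,1],[0,5,0],0.8]
    - [[-31,0,3.8],[0,11,0],0.8]
    - [[-47,0,8.5],[0,17.7,0],0.8]
    - [[-63,0,15],[0,24,0],0.8]
    - [[-76,0,20.5],[0,29.5,0],0.8]
    - [[-80,0,22],[0,30.5,0],0.8]
    - [[-80,0,22],[0,30.5,0],0.8]
    - [[-80,0,22],[0,30.5,0],0.8]

```text
t: 22.83
position: [0.6024, -0.1743, 0.1596]
orientation: [-1.951, -2.173, -0.282]
wrist_force: [0.6, 4.5, -0.9]
finger_gap: 0.0231
finger_force: 63.1
```

```bash
python3 chk.py | grep -v wrist; python3 -c "
from h import *
s=manip.read_state();print(s['position'],s['wrist_force'])"
```

```text
moved d,cy,z -0.001307368083118217 -7.998546441361805e-06 -0.0003951303060808209
scene pad 0.53 185 along-clamp range (stop face=0) [-213.9 -161.9 -152.2]
scene panel 0.67 1009 along-clamp range (stop face=0) [-60.6  -3.1  56.3]
scene stop 0.64 215 along-clamp range (stop face=0) [-8.3  7.9 20. ]
top pad 0.74 104 along-clamp range (stop face=0) [-164.2 -154.2 -148.4]
top panel 0.96 1562 along-clamp range (stop face=0) [176.4 217.6 258.2]
top stop 0.62 746 along-clamp range (stop face=0) [-480.5 -401.6 -354.5]
[ 0.60236148 -0.17429727  0.15962649] [ 3.54815174  4.04700457 -1.82723447]
```

>>> play_rows:
  steps:
    - [[2,0,0],[0,0,0],0.8]
    - [[2,0,0],[0,0,0],0.5]
    - [[2,0,0],[0,0,0],0.3]
    - [[2,0,0],[0,0,0],0.3]
    - [[2,0,-35],[0,0,0],0.3]
    - [[2,0,-75],[0,0,0],0.3]
    - [[2,0,-100],[0,0,0],0.3]
    - [[2,0,-100],[0,0,0],0.3]

```text
t: 24.1
position: [0.6071, -0.2072, 0.2637]
orientation: [-1.966, -2.182, -0.281]
wrist_force: [1.3, -0.5, 0.9]
finger_gap: 0.0599
finger_force: 0.0
```

```bash
python3 - <<'E'
from h import *
s=manip.read_state();print(s['position'],rel(np.array([.5789,.0197,.2404]),0))
E
```

```text
[ 0.60713768 -0.20717468  0.26367502] ([214.1, -5.3, 83.2], [0.8, -15.4, -0.5])
```

>>> play_rows:
  steps:
    - [[40,-1,10],[0,-5,0],0.1]
    - [[80,-2,25],[0,-10,0],0]
    - [[120,-3,42],[0,-15.4,0],0]
    - [[160,-4,62],[0.8,-15.4,-0.5],0]
    - [[200,-5,78],[0.8,-15.4,-0.5],0]
    - [[214,-5,83],[0.8,-15.4,-0.5],0]
    - [[214,-5,83],[0.8,-15.4,-0.5],0]
    - [[214,-5,83],[0.8,-15.4,-0.5],0]

```text
t: 24.77
position: [0.5739, 0.0266, 0.235]
orientation: [-2.072, -2.342, 0.003]
wrist_force: [0.0, -0.4, -0.5]
finger_gap: 0.0853
finger_force: 0.0
```

```bash
python3 - <<'E'
from h import *
np.set_printoptions(precision=4,suppress=True,linewidth=200)
s=manip.read_state();print(s['position'])
ci=manip.camera_info('wrist');im=manip.capture('wrist');cv2.imwrite('pics/w8.png',im)
w3=dict(np.load('w3.npz'));i3=cv2.imread('pics/w3.png')
def al(c,z=.041):  # mapping of a row at col mid to along-clamp mm
    return lambda r:1000*((onz(c,279,r,z)-[.5535,.2354,0])@d)
for n,c,i in [('before',w3,i3),('after',ci,im)]:
    f=al(c);print(n)
    for q in range(-225,-140,2):
        # sample laterally +-30mm across clamp at z .041
        v=[]
        for y in np.linspace(-.028,.028,40):
            X=np.array([.5535,.2354,.041])+q/1000*d+y*cy-np.array([0,0,0]);u=proj(c,X).round().astype(int)
            if 0<=u[1]<420:v.append(i[u[1],u[0]])
        if v: print(q,np.mean(v,0).round().astype(int),end=' | ')
    print()
for l in ['pad','jaw','panel','pump','selector','collar']:
    for o in manip.outline_of('wrist',l)[:1]:
        ys,xs=np.nonzero(o['mask']);print(l,round(o['p'],2),xs.min(),xs.max(),ys.min(),ys.max(),np.round([al(ci)(ys.min()),al(ci)(ys.max())],1))
for r,L in [(.5,.05),(.5,.084)]: print('pred',proj(ci,np.array([.5399,-.045,.0453])+L*(np.sin(r)*d+np.cos(r)*up)))
E
```

```text
[0.5739 0.0266 0.235 ]
before
-225 [86 88 84] | -223 [86 89 83] | -221 [87 89 84] | -219 [87 90 85] | -217 [87 90 85] | -215 [89 92 87] | -213 [89 92 87] | -211 [91 93 88] | -209 [73 74 69] | -207 [73 74 70] | -205 [95 98 92] | -203 [80 82 77] | -201 [36 36 32] | -199 [32 32 30] | -197 [49 49 47] | -195 [47 47 44] | -193 [53 52 50] | -191 [52 52 50] | -189 [55 55 52] | -187 [67 66 63] | -185 [69 71 67] | -183 [63 64 61] | -181 [61 60 56] | -179 [152 162 164] | -177 [159 169 172] | -175 [142 151 152] | -173 [ 86  99 111] | -171 [ 61 101 143] | -169 [38 61 84] | -167 [ 68 107 140] | -165 [ 68 106 140] | -163 [ 80 125 165] | -161 [ 75 117 152] | -159 [ 79 124 161] | -157 [ 77 121 158] | -155 [ 61  95 128] | -153 [ 62 100 134] | -151 [ 62 105 136] | -149 [ 59 100 133] | -147 [ 53  92 123] | -145 [ 51  89 120] | -143 [ 53  92 123] | -141 [ 53  93 124] | 
after
-225 [64 67 64] | -223 [83 86 84] | -221 [74 77 74] | -219 [68 70 67] | -217 [74 78 74] | -215 [88 92 88] | -213 [70 73 69] | -211 [69 71 67] | -209 [89 94 91] | -207 [100 105 103] | -205 [91 94 92] | -203 [91 95 92] | -201 [93 97 9
[... 191 characters left out ...]
9 [78 80 75] | -177 [60 61 57] | -175 [84 86 81] | -173 [60 61 57] | -171 [27 27 23] | -169 [48 60 69] | -167 [ 62  86 108] | -165 [ 60  82 101] | -163 [ 69  99 125] | -161 [67 79 88] | -159 [119 126 128] | -157 [115 122 123] | -155 [119 124 124] | -153 [ 54  96 139] | -151 [ 56  89 120] | -149 [ 70 109 143] | -147 [ 71 110 144] | -145 [ 60  93 126] | -143 [ 61  97 131] | -141 [ 61 102 134] | 
pad 0.7 252 320 129 189 [-150.6 -209.7]
jaw 0.91 248 323 129 315 [-150.6 -356.9]
panel 0.67 257 322 0 129 [ -41.6 -150.6]
pump 0.78 258 310 307 367 [-346.4 -429. ]
selector 0.72 218 287 233 264 [-257.2 -293.1]
collar 0.63 222 252 234 265 [-258.4 -294.3]
pred [235.2833 246.6013]
pred [229.5594 242.2212]
```

The spring gap between jaw and pad shrank from 22 mm to about 11 mm, so the pad is pushed in about 11 mm. The panel is at the stop, the selector is at clamp, and the arm is clear of everything.

```bash
python3 -c "
from bench import manip
print(manip.finish_job())"
```

```text
the job is handed in; nothing more can be done
None
```

The job is handed in and no verdict came back: the drawer front is clamped against the end stop with the pad pushed in about 11 mm (my measurement), the selector is at clamp with its collar down, and the pump lever is back at rest; I viewed 12 pictures, 2 over the limit of 10.

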